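# Lock the painting turntable

## Robot

A 6-joint arm with a two-finger parallel gripper is mounted at the origin on a cart in front of the work surface, level with it; the furniture and walls round the work are solid. World frame = base frame: x ahead of the robot, y to its left, z up, the work surface at z = 0. Lengths are in mm, angles in rad, forces in N, time in s.
With the tool pointing down it reaches from about 400 to 825 mm from the base axis. Payload 7 kg.
Tool frame: the origin (TCP) lies between the finger pads; the fingertips stand 11 mm ahead of it and the grasp point (between the pads) lies 8 mm behind it; z points along the fingers, y is the direction in which the jaws open and shut (so a half turn about z gives the same grasp; the last joint's range is limited). The gripper opens to 88 mm and grips with 3 to 60 N. Pads are 19 mm wide; open, the fingers measure 130 mm over their backs; the gripper's body (78 mm by 193 mm) begins 47 mm behind the grasp point.
Start: joints at [-0.965, 0.359, 0.012, 0, -1.224, -0.288], TCP at [210.895, -641.185, 237.561] pointing down, gripper open.
Joint ranges: [-3.07, 3.07], [-1.43, 2.12], [-1.02, 1.25], [-3.03, 1.67], [-3.05, -0], [-3.03, 3.03]. Speed limits (rad/s): [2.39, 2.39, 3.01, 3.14, 3.14, 3.14].

## Interface

Orientations are given as a unit quaternion [w, x, y, z].
In Python, from cell import env gives the robot as it stands. Calls block until the motion is done:
- env.movep(position, orientation): joint-space move of the TCP to a pose.
- env.line_to(position, feed=150, ori=None, guard=None): straight line of the TCP; ori=None keeps the orientation; feed is the mean speed in mm/s. With guard (N) it stops when the force on the tool has changed by that much, and returns True; else False.
- env.move_joints(angles): joint-space move.
- env.command_gripper(opening, newtons=None): opening from 0.0 (shut) to 1.0 (fully open); newtons is the grip in N (None keeps the last); returns when the fingers have stopped.
- env.pause(seconds).
- env.inverse_kinematics(position, orientation): joint angles nearest the present ones, or None.
- env.state(): the state.
- env.snapshot(name): name is "scene" or "top" or "wrist"; returns a dict with "img" (384x512x3 uint8, red, green, blue), "fovy" (degrees; the focal length in pixels is half the picture's height over the tangent of half this angle, whatever the lens; pixels are square), "cx", "cy" (the principal point, pixels), "view" (4x4, takes a point from world to camera coordinates). Camera axes: x right, y down, z forward; pixel columns grow to the right and rows downward; lengths in mm; the calibration is good to about 2 mm. A picture is of the moment at which its call begins. There is no depth.
A pose or a line that the arm cannot do raises env.PlanningError and nothing moves.
- env.sign_off(): hands the job in, once; it reports no verdict.
Trained networks look in a picture, given as the dict that the camera call returned (one of the last four; its "shot" number tells which), for a name from the list of things; names that differ only in an ending like _2 or _b are one class to them, and where a whole thing is asked for, a point or a joint stands for the part that bears it (a point fixed in the world has none). Each returns a list of dicts, best first, with "score" (0 to 1); they miss things now and then, are a little off and sometimes report something else, mostly with a low value. They report only what shows in the picture. A call takes as long as a camera call.
- env.find_in(query, picture): "at" ([x, y, z] in mm, in the coordinates of the camera as it stood for that picture, good to about 4 mm: the middle of the surface that is visible of it).
- env.mark_of(query, picture): "at" ([x, y, z] in mm, in the coordinates of the camera as it stood for that picture, good to about 4 mm: a listed point, or the origin of a listed thing).
The state is a dict: "clock": time; "joint_positions": joint angles; "qvel": joint speeds; "tau": joint torques, N m; "ee_pos": TCP position; "ee_rot": TCP orientation; "contact_force": force on the tool from outside, world axes, zero at the start; "ft_torque": the same for the moment, N m; "width": opening from 0.0 (shut) to 1.0 (fully open).
Only numpy, scipy, OpenCV 4.12 (cv2) and the standard library are available. Lean on these libraries where they do the work, as an engineer would, in place of code of your own. Each camera call takes 0.05 s, during which the arm holds its last target.

## Task

Lock the painting turntable: push its red peg round with a fingertip until the slot across the wooden wheel lines up with the aluminium locking bar, then push the bar's yellow head so that the bar slides right through the wheel and the head stops against the blue guide. Only push, never lift the bar out of its guide, and leave the other things on the table where they are.

Things in the scene. Friction and masses are not known exactly. Their poses are not given: they have to be found in the camera images.
- turntable: plywood base plate fixed to the table, 375 x 130 x 12 mm. Origin: on the table, under the wheel's centre. Its x axis is the way the bar must be pushed (roughly +y of the world, the robot's left); z up. The plate reaches from x = -290 to +85 mm, y = -65 to +65 mm. Along its x axis stand the bar's guide, the wheel and the keeper
- guide (a point): blue guide, an open-topped channel 18 mm wide that carries the bar; this point is the middle of its back end (x = -110 mm in the turntable's frame), 38 mm above the table, level with its top. It is 42 mm wide over all and runs on to x = -47 mm. Axes as the turntable's
- keeper (a point): blue keeper beyond the wheel, an open-topped channel 21 mm wide that takes the bar's nose; this point is the middle of its near end (x = 50 mm in the turntable's frame), level with its top, 38 mm above the table. It is 46 mm wide and 26 mm long. Axes as the turntable's
- wheel (a joint): turning angle of the wheel about the upright axis through the turntable's origin, rad, counter-clockwise from above positive. The slot lines up with the bar at 0 and at pi (3.14), either will do; it starts between 0.5 and 2.64. The wheel stays where it is left, turns freely both ways, and takes about 2 to 3 N at the peg
- wheel_slot (a point): centre of the wheel, at its top face, 40 mm above the table; x axis along the slot. The wheel is a wooden disc 90 mm across. The slot is 21 mm wide, runs right across it, is open on top and at both ends (mouths flared to 33 mm), with a dark steel floor 19.5 mm above the table
- wheel_peg (a point): centre of the top face of the upright red peg on the wheel, 68 mm above the table. The peg is 16 mm across, free from 43 to 68 mm above the table (a 24 mm steel washer round its foot). It stands 31 mm from the wheel's axis, square to the slot: at joint value q its direction from the axis in the turntable's frame is the angle q - pi/2 from x
- lock_bar: loose bar, 0.15 to 0.3 kg, slides at 1 to 3 N. Aluminium shaft 16 x 16 mm, 180 mm long, round nose, along its +x, 20 to 36 mm above the table; behind it a yellow head 18 mm thick, 44 wide, 12 to 42 mm above the table, sliding on the plate. Origin: under the head's front face. Home: head against the guide, origin at x = -110 mm in the turntable's frame; starts 123 to 145 mm further back
- bar_head (a point): centre of the flat back face of the bar's yellow head, 27 mm above the table: push here, along the turntable's x axis
- jar_teal: paint jar with a black lid and a teal band, 58 mm across, 66 mm tall, standing past the end of the turntable's base; origin under its centre. Leave it alone
- marker: black and red marker pen, 128 x 17 mm, lying beside the base; origin under its centre. Leave it alone
- tube_white: white paint tube, 58 x 188 x 43 mm, lying; origin under its centre. Leave it alone
- tube_ochre: paint tube with an ochre band, 49 x 168 x 37 mm, lying; origin under its centre. Leave it alone
- eraser: blue and white eraser, 25 x 48 x 14 mm; origin under its centre. Leave it alone
- colour_box: shut black tin colour box, 68 x 165 x 34 mm; origin under its centre. Leave it alone
- masking_roll: roll of masking tape, 100 mm across, 25 mm tall, lying; origin under its centre. Leave it alone

How it is judged:
By the outcome, as a careful person would: the job done as asked, in the order asked, and still so for the second after the job is handed in, with the robot touching nothing.
It also fails if it takes over 51 s, if anything falls off the work surface, if the arm or the gripper's body presses on something with over 40 N, if the wrist force passes 120 N, or if a joint passes its speed limit or range.

## Working session

There is one attempt and no reset: what is moved stays moved. The work goes in short steps, each a Python script; the robot and the scene stay as the last script left them, time stands still between calls to the robot, and variables do not carry over. Pictures are saved under pics/ and viewed, and the job is handed in when it is done.

```bash
ls; mkdir -p pics
cat > h.py <<'E'
from cell import env
import numpy as np, cv2
def snap(n,f):
    p=env.snapshot(n); cv2.imwrite('pics/'+f,p['img'][:,:,::-1]); return p
def w(p,at):
    return (np.linalg.inv(p['view'])@np.r_[at,1])[:3]
def proj(p,X):
    c=(p['view']@np.r_[X,1])[:3]; f=p['img'].shape[0]/2/np.tan(np.radians(p['fovy'])/2)
    return np.array([p['cx']+f*c[0]/c[2],p['cy']+f*c[1]/c[2]])
E
python3 - <<'E'
from h import *
s=env.state(); print(s['clock'],s['ee_pos'],s['ee_rot'],s['width'])
for n in ['scene','top','wrist']:
    p=snap(n,n+'0.png'); print(n)
    for q in ['turntable','guide','keeper','wheel_slot','wheel_peg','lock_bar','bar_head','jar_teal']:
        for r in env.mark_of(q,p)[:2]: print(q,round(r['score'],2),w(p,r['at']).round(1), {k:v for k,v in r.items() if k not in('score','at')})
print(env.state()['clock'])
E
```

```text
pics
0.0 [ 210.74324138 -640.73320718  236.60821282] [-2.16498973e-04 -1.58169002e-01  9.87411678e-01  8.35826806e-04] 0.9998519598587771
scene
turntable 0.78 [588.8 104.3   4.3] {}
guide 0.73 [603.1  -1.9  35.3] {}
keeper 0.56 [586.  156.7  42.9] {}
keeper 0.47 [ 493.8 -476.1    0.8] {}
wheel_slot 0.89 [586.3 100.8  42. ] {}
wheel_peg 0.7 [577.8 132.9  64.6] {}
lock_bar 0.64 [ 617.5 -139.3   12.5] {}
lock_bar 0.51 [603.4  -2.4  35.4] {}
bar_head 0.66 [ 620.9 -156.5   29.3] {}
bar_head 0.64 [ 494.6 -475.4   -0.6] {}
jar_teal 0.85 [602.3 254.3   4.1] {}
top
turntable 0.96 [588.3 103.9  -2.9] {}
turntable 0.67 [ 612.8 -135.1   12.2] {}
guide 0.86 [601.8  -4.9  36.6] {}
keeper 0.63 [581.  154.9  36.6] {}
wheel_slot 0.95 [585.7 105.5  41.3] {}
wheel_slot 0.59 [ 613.3 -365.5   -1.5] {}
wheel_peg 0.91 [577.4 132.5  68.6] {}
wheel_peg 0.43 [ 5.852e+02  5.027e+02 -5.000e-01] {}
lock_bar 0.78 [ 611.2 -135.4   10.1] {}
lock_bar 0.45 [598.8 252.3  -5.8] {}
bar_head 0.62 [ 617.3 -156.6   19.4] {}
jar_teal 0.8 [596.3 252.6  -4.8] {}
wrist
1.35
```

View pics/top0.png

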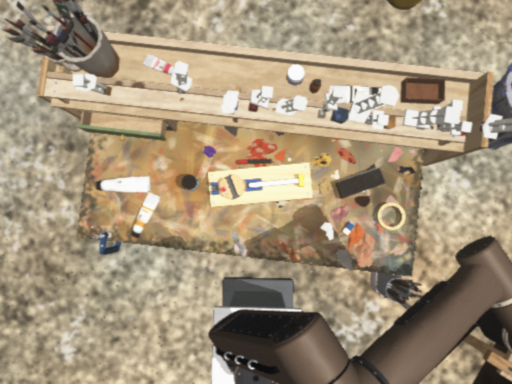

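View pics/scene0.png

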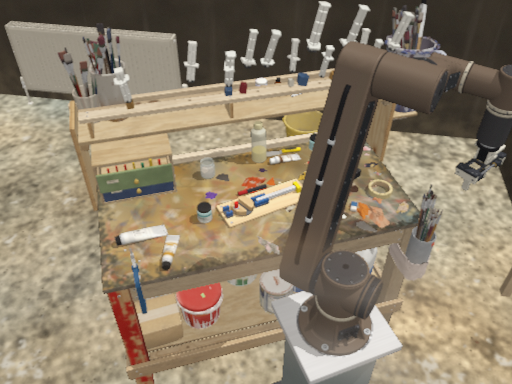

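```bash
cat >> h.py <<'E'
def ori(yaw_deg): # tool z down, tool x at world yaw
    a=np.radians(yaw_deg); return [0.0,float(np.cos(a/2)),float(np.sin(a/2)),0.0]
E
python3 - <<'E'
from h import *
for y in [16,56,96,196,236,276]:
    print(y,[None if (j:=env.inverse_kinematics([x,yy,z],ori(y))) is None else np.round(j,2).tolist() for x,yy,z in [(590,60,250),(585,120,60)]])
env.movep([590,30,260],ori(96))
s=env.state(); print(s['clock'],s['ee_pos'],s['ee_rot'])
for n in ['wrist','top']:
    p=snap(n,n+'1.png'); print(n)
    for q in ['turntable','guide','keeper','wheel_slot','wheel_peg','lock_bar','bar_head']:
        for r in env.mark_of(q,p)[:1]: print(q,round(r['score'],2),w(p,r['at']).round(1))
E
```

```text
16 [[0.43, 0.22, -0.16, 0.0, -1.2, 1.42], [0.53, 0.4, -0.38, 0.0, -0.79, 1.32]]
56 [[0.43, 0.22, -0.16, 0.0, -1.2, 2.12], [0.53, 0.4, -0.38, 0.0, -0.79, 2.02]]
96 [[0.43, 0.22, -0.16, 0.0, -1.2, 2.82], [0.53, 0.4, -0.38, 0.0, -0.79, 2.72]]
196 [[0.43, 0.22, -0.16, 0.0, -1.2, -1.72], [0.53, 0.4, -0.38, 0.0, -0.79, -1.82]]
236 [[0.43, 0.22, -0.16, 0.0, -1.2, -1.02], [0.53, 0.4, -0.38, 0.0, -0.79, -1.12]]
276 [[0.43, 0.22, -0.16, 0.0, -1.2, -0.33], [0.53, 0.4, -0.38, 0.0, -0.79, -0.42]]
4.0667 [590.01530727  29.5326163  259.9776661 ] [-1.29926862e-06  6.69567135e-01  7.42751538e-01 -6.30371243e-05]
wrist
turntable 0.9 [ 5.909e+02  1.049e+02 -4.000e-01]
guide 0.97 [599.5  -1.6  38.9]
keeper 0.78 [579.  152.9  40.7]
wheel_slot 0.8 [586.5 101.1  38.3]
wheel_peg 0.62 [575.1 132.4  66.5]
lock_bar 0.92 [ 614.3 -138.9    8.2]
top
turntable 0.72 [ 5.865e+02  1.037e+02 -4.000e-01]
guide 0.65 [601.7  -5.2  35.6]
keeper 0.84 [582.3 153.4  36.4]
wheel_slot 0.51 [585.8 102.9  40.8]
wheel_peg 0.44 [574.8 128.6  71.3]
lock_bar 0.71 [ 612.6 -133.9   11.3]
bar_head 0.67 [ 617.1 -159.2   20.6]
```

View pics/wrist1.png

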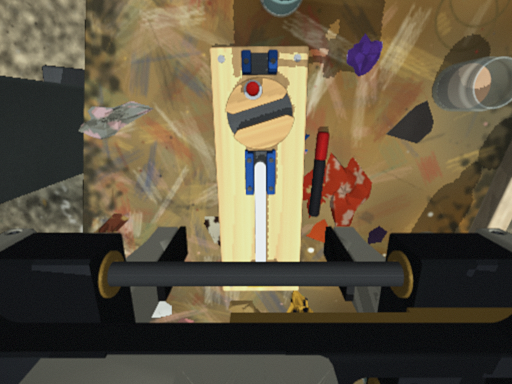

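```bash
cat >> h.py <<'E'
def T(c,th,x,y,z):
    a=np.radians(th); return np.array([c[0]+x*np.cos(a)-y*np.sin(a),c[1]+x*np.sin(a)+y*np.cos(a),z])
def overlay(p,c,th,q,f,bx=None,crop=None,s=3):
    im=cv2.resize(p['img'][:,:,::-1],None,fx=s,fy=s,interpolation=cv2.INTER_CUBIC)
    def poly(pts,col,cl=True):
        P=np.array([(proj(p,T(c,th,*t))+.5)*s for t in pts]).astype(int); cv2.polylines(im,[P],cl,col,1)
    poly([(-290,-65,12),(85,-65,12),(85,65,12),(-290,65,12)],(0,255,0))
    poly([(-110,-21,38),(-47,-21,38),(-47,21,38),(-110,21,38)],(255,0,255))
    poly([(50,-23,38),(76,-23,38),(76,23,38),(50,23,38)],(255,0,255))
    a=np.linspace(0,2*np.pi,60)
    poly([(45*np.cos(t),45*np.sin(t),40) for t in a],(255,255,0))
    R=lambda x,y:(x*np.cos(q)-y*np.sin(q),x*np.sin(q)+y*np.cos(q))
    for y in(-10.5,10.5): poly([(*R(-40,y),40),(*R(40,y),40)],(0,255,255),False)
    px,py=R(0,-31); poly([(px+8*np.cos(t),py+8*np.sin(t),68) for t in a],(0,255,0))
    if bx is not None: poly([(bx-18,-22,42),(bx,-22,42),(bx,22,42),(bx-18,22,42)],(0,0,255))
    if crop: im=im[crop[1]*s:crop[3]*s,crop[0]*s:crop[2]*s]
    cv2.imwrite('pics/'+f,im)
E
python3 - <<'E'
from h import *
p=env.snapshot('wrist')
overlay(p,(587.5,103.5),96.3,1.84,'ov1.png',crop=(150,20,400,210))
E
```

```text
(no output)
```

View pics/ov1.png

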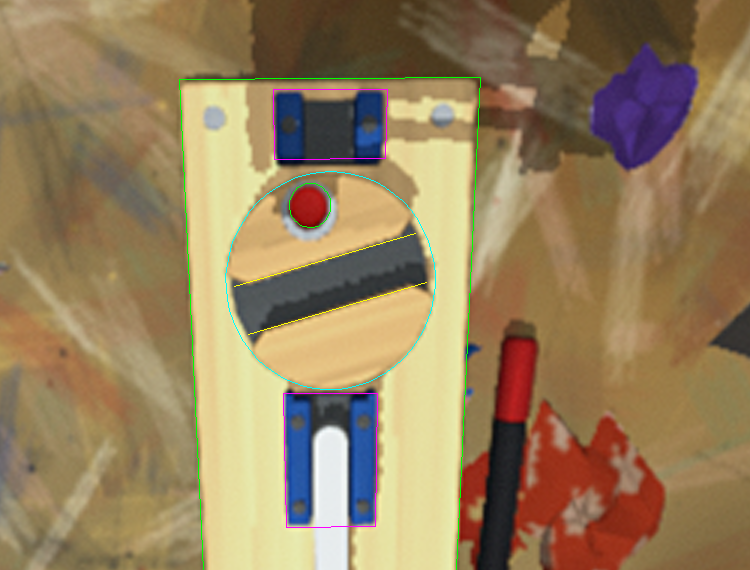

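```bash
cat >> h.py <<'E'
C=(587.5,102.7); TH=96.3
def pegpose(phi,off,z=60):
    a=np.radians(phi); r=np.array([np.cos(a),np.sin(a)]); t=np.array([-np.sin(a),np.cos(a)])
    x,y=31*r-off*t
    return T(C,TH,x,y,z).tolist(), ori(TH+phi-90)
E
python3 - <<'E'
from h import *
env.command_gripper(0.0,20)
phi0=15.4
P,o=pegpose(phi0,32,130); env.movep(P,o)
P,o=pegpose(phi0,32,60); env.line_to(P,150)
print(env.state()['contact_force'],env.state()['clock'])
P,o=pegpose(phi0,19,60); env.line_to(P,60)
for phi in list(range(22,87,8))+[88]:
    P,o=pegpose(phi,17.5); env.line_to(P,60,ori=o)
    s=env.state(); print(phi,s['clock'],np.round(s['contact_force'],1))
P,o=pegpose(88,30); env.line_to(P,150)
P[2]=130; env.line_to(P,200)
env.movep([590,30,260],ori(96))
p=env.snapshot('wrist'); print(env.state()['clock'])
overlay(p,C,TH,np.pi,'ov2.png',crop=(150,20,400,210))
E
```

```text
[ 0.47573815  0.33726574 -0.19611171] 8.275
22 8.9083 [ 1.1 -0.2  0.4]
30 9.2 [1.  1.2 1.6]
38 9.4917 [0.9 0.9 1.3]
46 9.7833 [ 1.1 -0.2  0.9]
54 10.075 [1.4 0.2 0.8]
62 10.3667 [ 1.3 -0.2  1. ]
70 10.6583 [2.6 0.1 1.3]
78 10.95 [1.9 0.9 0.4]
86 11.2417 [2.1 0.5 0.1]
88 11.4917 [ 2.2  1.8 -1.3]
13.0
```

View pics/ov2.png

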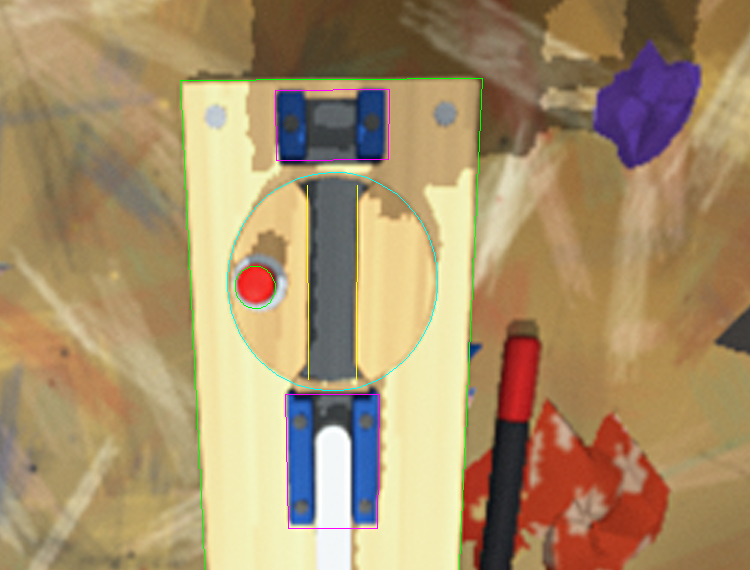

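Run:
```python
from h import *
o=ori(TH)
env.movep(T(C,TH,-305,0,130).tolist(),o)
env.line_to(T(C,TH,-305,0,29).tolist(),150)
print(np.round(env.state()['contact_force'],1))
g=env.line_to(T(C,TH,-160,0,29).tolist(),50,guard=12)
s=env.state(); print(g,s['clock'],s['ee_pos'],np.round(s['contact_force'],1))
if not g:
    g=env.line_to(T(C,TH,-132,0,29).tolist(),25,guard=10)
    s=env.state(); print(g,s['clock'],s['ee_pos'],T(C,TH,-137.5,0,29),np.round(s['contact_force'],1))
p=snap('top','top3.png'); overlay(p,C,TH,np.pi,'ov3.png',bx=-110,crop=(180,130,340,230),s=5)
```

```text
[-0.3  1.4  0.4]Traceback (most recent call last):
  File "<stdin>", line 6, in <module>
cell.PlanningError: the arm cannot follow that straight line within its joint ranges
```

Run:
```python
from h import *
print(env.state()['clock'],np.round(env.state()['joint_positions'],2))
for y in (TH,TH+180):
  for x in (-305,-260,-220,-180,-160,-132):
    j=env.inverse_kinematics(T(C,TH,x,0,29).tolist(),ori(y)); print(y,x,None if j is None else np.round(j,2))
```

```text
18.6583 [-0.01  0.51 -0.27  0.   -0.79 -3.02]
96.3 -305 [-0.01  0.51 -0.27  0.   -0.79 -3.02]
96.3 -260 None
96.3 -220 None
96.3 -180 None
96.3 -160 [ 0.23  0.46 -0.38  0.   -0.74  3.02]
96.3 -132 [ 0.28  0.45 -0.39  0.   -0.73  2.97]
276.3 -305 [-0.01  0.51 -0.27  0.   -0.79  0.12]
276.3 -260 [ 0.06  0.49 -0.31  0.   -0.77  0.05]
276.3 -220 [ 0.13  0.47 -0.34  0.   -0.75 -0.02]
276.3 -180 [ 0.19  0.46 -0.37  0.   -0.74 -0.08]
276.3 -160 [ 0.23  0.46 -0.38  0.   -0.74 -0.12]
276.3 -132 [ 0.28  0.45 -0.39  0.   -0.73 -0.17]
```

Joint 6 wrapped; I'll use the half-turned orientation (symmetric tool).

Run:
```python
from h import *
o=ori(TH+180)
env.line_to(T(C,TH,-305,0,130).tolist(),200)
env.movep(T(C,TH,-305,0,130).tolist(),o)
env.line_to(T(C,TH,-305,0,29).tolist(),150)
print(np.round(env.state()['contact_force'],1))
g=env.line_to(T(C,TH,-160,0,29).tolist(),50,guard=12)
s=env.state(); print(g,s['clock'],s['ee_pos'],np.round(s['contact_force'],1))
if not g:
    g=env.line_to(T(C,TH,-132,0,29).tolist(),25,guard=10)
    s=env.state(); print(g,s['clock'],s['ee_pos'],T(C,TH,-137.5,0,29),np.round(s['contact_force'],1))
p=snap('top','top3.png'); overlay(p,C,TH,np.pi,'ov3.png',bx=-110,crop=(180,130,340,230),s=5)
```

```text
[ 0.3 -0.7 -0.7]
False 25.8417 [605.07844895 -56.388038    28.99979363] [-0.4  0.7 -0. ]
True 26.6667 [602.68072734 -35.30588662  28.85801176] [602.58846778 -33.96963138  29.        ] [ 0.7 -3.1  1.3]
```

View pics/ov3.png

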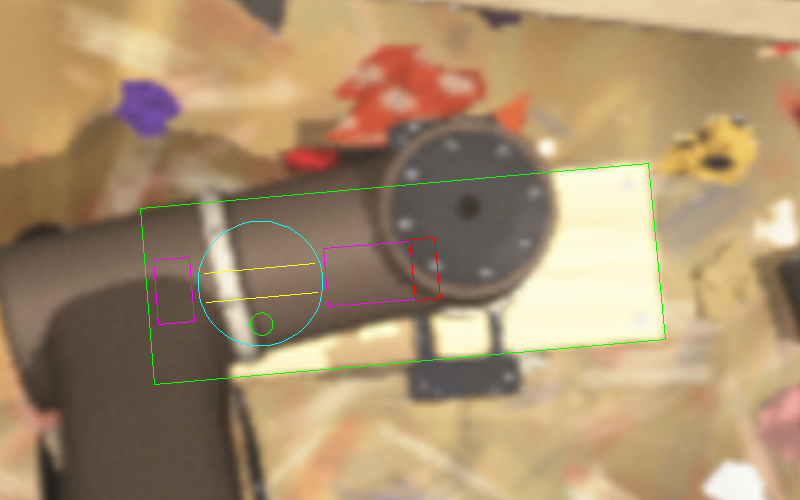

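Run:
```python
from h import *
g=env.line_to(T(C,TH,-130,0,29).tolist(),25,guard=18)
s=env.state(); print(g,s['clock'],s['ee_pos'],np.round(s['contact_force'],1))
env.line_to(T(C,TH,-165,0,29).tolist(),120)
env.line_to(T(C,TH,-165,0,130).tolist(),200)
env.movep([590,30,260],ori(96))
p=env.snapshot('wrist')
overlay(p,C,TH,np.pi,'ov4.png',bx=-110,crop=(150,20,400,220))
print(env.state()['clock'],np.round(env.state()['contact_force'],1))
```

```text
True 26.9417 [602.55311572 -35.32629571  28.72104225] [ 0.8 -3.   2.2]
30.5333 [-0.2  0.2  0.2]
```

View pics/ov4.png

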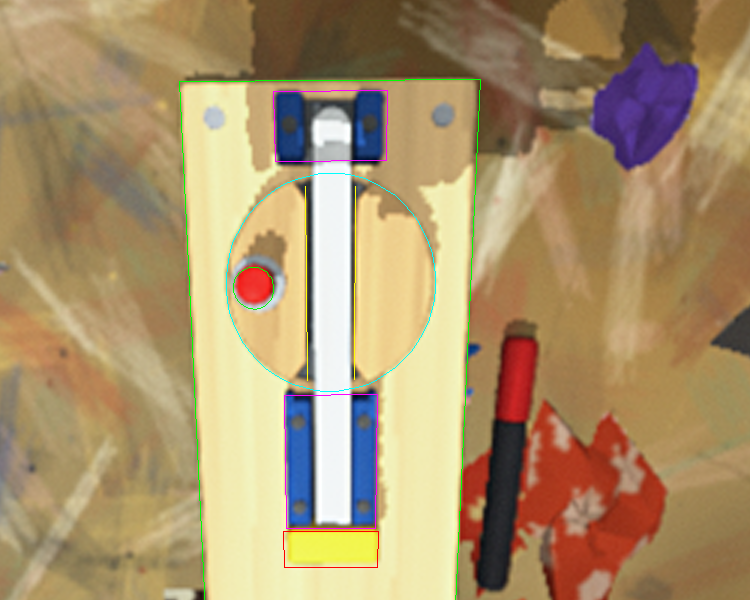

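Run:
```python
from h import *
env.movep(T(C,TH,-160,0,200).tolist(),ori(96))
p=env.snapshot('wrist'); print(env.state()['clock'])
u=proj(p,T(C,TH,-110,0,38)); print(u)
cv2.imwrite('pics/w5.png',cv2.resize(p['img'][:,:,::-1],None,fx=1.5,fy=1.5))
x,y=np.clip(u.astype(int),[50,40],[460,340])
cv2.imwrite('pics/w5z.png',cv2.resize(p['img'][y-40:y+40,x-50:x+50,::-1],None,fx=7,fy=7,interpolation=cv2.INTER_NEAREST))
```

```text
31.0833
[255.89735979 136.20152884]
```

View pics/w5.png

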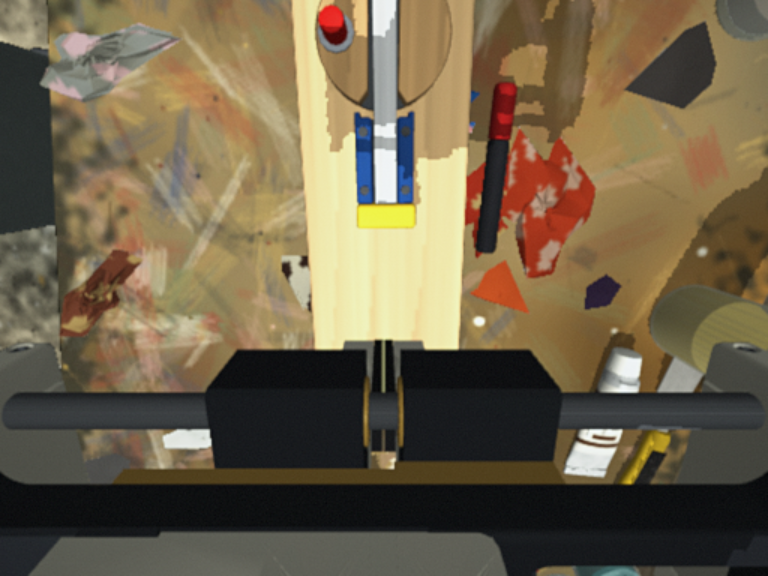

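View pics/w5z.png

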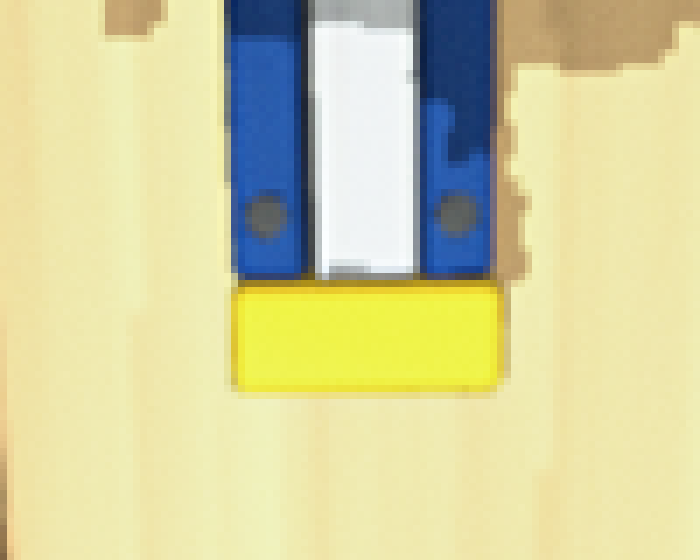

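Run:
```python
from h import *
print(env.sign_off(), env.state()['clock'])
```

```text
the job is handed in; nothing more can be done
the job is handed in; nothing more can be done
```

The turntable is locked and the job is handed in, at about 31 s of the 51 s allowed. No verdict is reported.

- **Wheel:** I pushed the red peg counter-clockwise with the closed fingertips, from about 1.84 rad to about pi. The wrist picture then showed the slot within about 1° of the bar's line.
- **Bar:** I pushed the yellow head along the turntable's x axis until it came to a firm stop, about 1.4 mm from the estimated stopping point, so within the calibration error. A second push with a force limit of 18 N did not move it further.
- **Last pictures:** the shaft runs through the slot with its nose in the keeper. The head sits against the guide; a thin dark line shows at the joint, which I took for bevels and not a gap. The marker was where it had been. The robot was well clear and touching nothing.
- **Hitches and gaps:** the first line for the bar push was refused because of joint 6's range, before anything moved. I redid it with the tool turned half round. I did not take a final picture of the objects further away, but the arm never went near them.

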